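Drag a tin tote to the front of a deep rack with a drag hook

ROBOT

A 6-joint arm with a two-finger parallel gripper is mounted at the origin on a cart in front of the work surface, level with it; the furniture and walls round the work are solid. World frame = base frame: x ahead of the robot, y to its left, z up, the work surface at z = 0. Lengths are in mm, angles in rad, forces in N, time in s.
With the tool pointing down it reaches from about 300 to 850 mm from the base axis. Payload 5.4 kg.
Tool frame: the origin (TCP) lies at the very end of the fingers, on their centre line; the grasp point (between the pads) lies 19 mm behind it; z points along the fingers, y is the line along which they close (so a half turn about z gives the same grasp; the last joint's range is limited). The gripper opens to 85 mm and grips with 20 to 120 N. Pads are 22 mm wide; open, the fingers measure 114 mm over their backs; the gripper's body (76 mm by 85 mm) begins 54 mm behind the grasp point. The pads swing forward as they close: fully open they stand 13 mm farther back than shut.
Start: joints at [-1.368, 0.158, 1.597, -0, 1.386, -0.21], TCP at [230.651, -526.694, 231.299] pointing down, gripper open.
Joint ranges: [-2.91, 2.91], [-0.94, 2.29], [0.18, 2.7], [-1.29, 4.43], [0.17, 2.64], [-3, 3]. Speed limits (rad/s): [2.57, 2.57, 3.14, 3.14, 3.14, 3.14].

INTERFACE

Orientations are given as a unit quaternion [w, x, y, z].
In Python, from station import state, grab_frame, camera_model, finish_job, finder gives the robot as it stands.
- The arm moves only by the tool apply_moves, never from a script. Its argument "motion" is a list of rows, each an object with "linear": the shift along the tool's x, y, z in cm, a list of three; "yaw": the turn about the tool's z in rad; "jaw": the finger opening in cm, from 0 to 8.54. In form: [{"linear": [x, y, z], "yaw": yaw, "jaw": jaw}, ...]. A call has 1 to 20 rows; each row is the pose to reach, as a shift and turn from the pose commanded when the call began, along the tool's axes at that moment; what a row does not reach only later rows make up. A row lasts 1/10 s, in which the tool goes at most 50 mm and 8.59 degrees, less where a joint would pass 70% of its speed; a pose out of reach is approached as far as the arm can. A call with a gripper value outside its range is refused whole. The fingers move at their own pace and stop on an object; "squeeze" is the grip in N (left out, the last holds). Time passes only in rows, so rows that repeat a pose let the fingers close. It gives the time, the measured TCP pose, the force, the opening and the grip force at its end, in the units of the state.
- state(): the state, without advancing time (a new reading comes with each control period).
- grab_frame(name): name is "scene" or "top" or "wrist"; returns the picture (480x640x3 uint8, red, green, blue); there is no depth.
- camera_model(name): a dict with "K" (3x3 intrinsics, pixels), "extrinsics" (4x4, takes a point from world to camera coordinates). Camera axes: x right, y up, looking along -z (the intrinsics and any distortion apply to the point x, -y, -z); pixel columns grow to the right and rows downward; lengths in mm; the calibration is good to about 2 mm. The wrist camera is an equidistant fisheye: a pixel r from the principal point sees the ray r / f radians off the axis. A picture is of the moment at which its call begins: read the wrist's pose just before it. camera_model takes no time and is no camera call; for the wrist camera it gives the pose at the moment of the call.
- finish_job(): hands the job in; it is judged then, once.
Trained networks look in the newest picture that a camera, given by its name, has taken for a name from the list of things; names that differ only in an ending like _2 or _b are one class to them, and where a whole thing is asked for, a point or a joint stands for the part that bears it (a point fixed in the world has none). Each returns a list of dicts, best first, with "p" (0 to 1); they miss things now and then, are a little off and sometimes report something else, mostly with a low value. They report only what shows in the picture. A call takes as long as a camera call.
- finder.search_frame(camera, target): "box" ([centre column, centre row, width, height] in pixels, round what is visible of it).
- finder.pinpoint(camera, target): "point" ([column, row] in pixels: a listed point, or the origin of a listed thing).
The state is a dict: "t": time; "q": joint angles; "qvel": joint speeds; "effort": joint torques, N m; "position": TCP position; "eef_rot": TCP orientation; "contact_force": force on the tool from outside, world axes, zero at the start; "ft_torque": the same for the moment, N m; "finger_gap": finger opening in mm; "gripper_force": force on a finger pad.
Only numpy, scipy, OpenCV 4.12 (cv2) and the standard library are available. Lean on these libraries where they do the work, as an engineer would, in place of code of your own. Each camera call takes 0.05 s, during which the arm holds its last target. There are 200 camera calls.

TASK

The grey tote with two paint tins sits deep in the low rack, out of the gripper's reach. Take the drag hook by its handle, hook its claw over the tote's front lip and drag the tote forward until it is pressed snug and square against the rack's front stop with about 12 N, no ramming, no tipping, no gripper on the tote. Then unhook and stand the drag hook upright on the worktop clear of the rack, and leave everything else alone.

Things in the scene. Friction and masses are not known exactly. Their poses are not given: they have to be found in the camera images.
- hook_grip (a point): Drag hook (loose, 0.30 kg, standing upright on a 76 x 50 x 8 mm foot): middle of its black upright handle, 60 mm above the foot's underside. x = along the shank to the claw, z = up. Handle 36 mm (x) by 24 mm (y, grasp across this), from 8 to 85 mm above the underside; foot from x -30 to +46 mm. Grip it firmly (80 N or more) or it turns in the fingers. A fixed round scale plate, 80 mm high, is near
- hook_claw (a point): Drag hook's claw: point on the face that looks back to the handle, 175 mm ahead of and 16 mm below hook_grip; axes as hook_grip. The claw plate (5 mm thick in x, 26 mm wide) hangs from the end of the shank, a flat bar 12 mm wide that lies 55 to 63 mm above the foot's underside; the claw's lower edge is 35 mm above it, 20 mm below the bar
- tote: Grey open plastic tote, 128 (x) by 148 (y) by 62 mm high, wall 4 mm, 7 mm rim flange outside; two 79 mm high tins, fast in its rear part, leave 50 mm free inside behind the front wall. Origin: foot of the front wall, middle of its outer face; +x away from its front, into the rack. 0.57 to 0.75 kg, takes an unknown 1.5 to 6 N to slide; starts up to 0.1 rad out of square
- tote_lip (a point): Middle of the tote's front lip: top of the front wall (4 mm thick, this point is mid-thickness), 62 mm above its underside; axes as the tote
- stop: Fixed front stop across the rack's deck, set anew each time: two upright tabs (45 mm wide, 50 mm high, middles 70 mm to either side) with rubber pads, an 8 mm high bar between. Origin: middle of its rear face, at deck height; +x into the rack, so the tote's front wall should meet the plane x = 0. Stiff: with the hook, 1 mm of further pull gives some 5 to 20 N
- tin_rack: Low fixed grey rack, 240 mm deep (x), 214 mm wide, open in front. Origin: middle of its front edge, on the worktop; +x into the bay. Deck top 20 mm above the worktop, side rails 194 mm apart reach 55 mm, slatted roof from 183 to 197 mm over the whole depth, so no gripper can reach in from above
- label_roll: White roll of labels, 68 mm across, 62 mm high, on the rack's roof: leave alone
- masking_tape: Roll of masking tape, 98 mm across, 25 mm high, on the rack's roof: leave alone
- tinter_a: Tinter bottle, 50 mm across, 159 mm high, at the back, behind the round scale: leave alone
- tinter_b: Tinter bottle, 50 mm across, 159 mm high, at the back, left of the rack: leave alone
- mix_cup: Mixing cup, 72 mm across, 95 mm high, at the left: leave alone
- lone_tin: Small tin, 68 mm across, 79 mm high, at the left: leave alone
- fine_line_tape: Small roll of black tape, 58 mm across, 19 mm high, at the left: leave alone

How it is judged (in metres and radians):
On the way, in this order (a step that is already met when the one before it is completed fails the run):
1. the drag hook's claw is down behind the tote's front wall (x of hook_claw in the frame of tote between 0.002 and 0.049 m and y of hook_claw in the frame of tote between -0.06 and 0.06 m and z of hook_claw in the frame of tote between 0.01 and 0.06 m), for 0.1 s.
2. with the claw hooked, the tote is pressed against the stop with at least 8 N (contact force between tote and stop above 8 N and x of tote in the frame of stop below 0.004 m and x of hook_claw in the frame of tote between 0 and 0.015 m and z of hook_claw in the frame of tote below 0.06 m), for 0.3 s.
At the end, for the whole second after the job is handed in: the tote stands flat with its front within 4 mm of the stop and square to it within 0.035 rad, at rest; the drag hook stands upright on the worktop with its claw more than 60 mm from the tote's lip (x of tote in the frame of stop below 0.004 m and angle between the x axis of tote and the x axis of stop, either way round below 0.035 rad and angle between tote's own z axis and vertical below 0.03 rad and linear speed of tote below 0.01 m/s and angle between hook_grip's own z axis and vertical below 0.08 rad and height (world z) of hook_grip between 0.054 and 0.066 m and horizontal distance between hook_claw and tote_lip above 0.06 m); the robot touches nothing.
It fails at once if the tote is rammed or pressed against the stop with more than 18 N (contact force between tote and stop above 18 N).
It fails at once if the tote is pressed on the rack with more than 30 N (contact force between tote and tin_rack above 30 N).
It fails at once if the tote is tipped (angle between tote's own z axis and vertical above 0.12 rad).
It fails at once if the gripper or arm touches the tote, or knocks the rack with more than 10 N (contact force between any of the arm, the fingers and tote above 0.5 N or contact force between any of the arm, the fingers and tin_rack above 10 N).
It fails at once if a bystander is moved by more than 30 mm (distance of any of label_roll, masking_tape, tinter_a, tinter_b, mix_cup, lone_tin, fine_line_tape from where it was at the start of the episode above 0.03 m).
It also fails if it takes over 72 s, if anything falls off the work surface, if the arm or the gripper's body presses on something with over 40 N, if the wrist force passes 120 N, or if a joint passes its speed limit or range.

## Working session

There is one attempt and no reset: what is moved stays moved. The work goes in short steps, Python scripts to look and compute and a tool call to move; the robot and the scene stay as the last step left them, time stands still between calls to the robot, and variables do not carry over. Pictures are saved under pics/ and viewed, at most 10 in all, crops included, and the job is handed in when it is done.

Besides the shell and the picture viewer there is one more tool, called after "Call:" as name([rows], argument=value, ...), one row to a line, values as JSON. apply_moves: Moves the arm, as the interface text tells. Its arguments: {"type":"object","properties":{"motion":{"type":"array","items":{"type":"object","properties":{"linear":{"type":"array","items":{"type":"number"}},"yaw":{"type":"number"},"jaw":{"type":"number"}}}},"squeeze":{"type":"number"}},"required":["motion"]}

```bash
mkdir -p pics; cat > h.py <<'E'
import numpy as np, cv2
from station import state, grab_frame, camera_model, finish_job, finder
def ray(cam,px,M=None):
    m=M or camera_model(cam);K=np.array(m["K"]);E=np.array(m["extrinsics"])
    x=(px[0]-K[0,2])/K[0,0];y=(px[1]-K[1,2])/K[1,1]
    if cam=="wrist":
        r=np.hypot(x,y);s=np.sin(r)/r if r>1e-9 else 1;d=np.array([x*s,-y*s,-np.cos(r)])
    else: d=np.array([x,-y,-1])
    R=E[:3,:3];return -R.T@E[:3,3],R.T@d
def atz(cam,px,z,M=None):
    c,d=ray(cam,px,M);return c+d*(z-c[2])/d[2]
def proj(cam,P,M=None):
    m=M or camera_model(cam);K=np.array(m["K"]);E=np.array(m["extrinsics"])
    p=E[:3,:3]@np.array(P,float)+E[:3,3];v=np.array([p[0],-p[1],-p[2]])
    if cam=="wrist":
        r=np.hypot(v[0],v[1]);t=np.arctan2(r,v[2]);u=v[:2]/max(r,1e-9)*t
    else:u=v[:2]/v[2]
    return np.array([K[0,0]*u[0]+K[0,2],K[1,1]*u[1]+K[1,2]])
def tri(c1,p1,c2,p2):
    a,u=ray(c1,p1);b,v=ray(c2,p2);u/=np.linalg.norm(u);v/=np.linalg.norm(v)
    s=np.linalg.lstsq(np.c_[u,-v],b-a,rcond=None)[0];A=a+s[0]*u;B=b+s[1]*v
    return (A+B)/2,np.linalg.norm(A-B)
E
python3 - <<'E'
from h import *
np.set_printoptions(precision=1,suppress=True)
s=state();print(s["t"],s["position"],s["eef_rot"],s["finger_gap"],s["contact_force"])
for c in("scene","top"):
    cv2.imwrite(f"pics/{c}.png",grab_frame(c)[:,:,::-1])
    m=camera_model(c);print(c,ray(c,(320,240)),m["K"][0][0], [k for k in m])
    for t in("hook_grip","hook_claw","tote","tote_lip","stop","tin_rack"):
        r=finder.pinpoint(c,t);print(c,t,[(np.round(x["point"],1).tolist(),round(x["p"],2)) for x in r[:2]])
E
```

```text
0.0 [ 230.5 -526.1  230.3] [-0.   1.   0.2  0. ] 85.46468569089117 [-0.4  0.1 -0.3]
scene (array([  -58.1, -1065.4,   799.8]), array([ 0.5,  0.7, -0.5])) 543.8722688798737 ['K', 'extrinsics']
scene hook_grip [([283.9, 338.1], 0.66)]
scene hook_claw []
scene tote [([389.2, 361.6], 0.66)]
scene tote_lip [([390.2, 336.8], 0.7)]
scene stop [([369.5, 363.4], 0.61)]
scene tin_rack [([353.4, 371.6], 0.73)]
top (array([ 482. , -118.5, 1416.1]), array([ 0.1,  0. , -1. ])) 543.2801725050862 ['K', 'extrinsics']
top hook_grip [([398.6, 328.6], 0.59)]
top hook_claw [([325.7, 329.9], 0.82), ([455.3, 227.1], 0.4)]
top tote [([452.2, 262.4], 0.86), ([439.4, 287.5], 0.27)]
top tote_lip [([457.2, 263.6], 0.71)]
top stop [([445.8, 281.1], 0.61)]
top tin_rack [([442.0, 287.7], 0.86)]
```

View pics/scene.png

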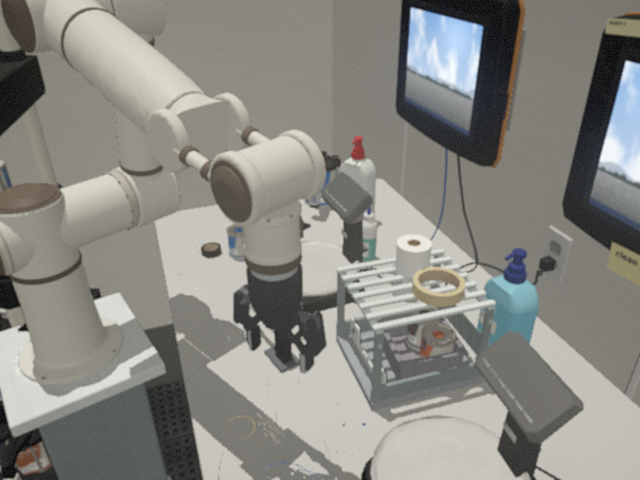

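View pics/top.png

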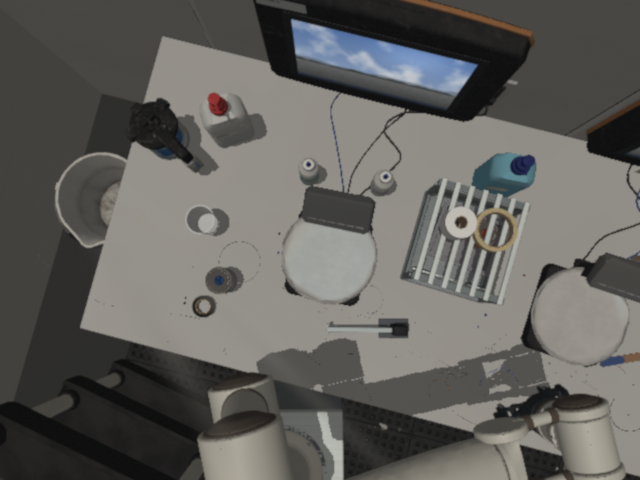

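The scene view shows the arm blocking the hook, with the rack at about (415,330). The top view shows the hook with its handle at about (400,328) and its claw at about (328,328). The rack's front edge runs from (405,268) to (500,300), and the tote is under the slats.

```bash
python3 - <<'E'
from h import *
np.set_printoptions(precision=1,suppress=True)
print("grip",atz("top",(398.6,328.6),60),"claw",atz("top",(325.7,329.9),44),"handle px(400,328) z85",atz("top",(400,328),85))
for n,a,b,z in(("tote",(389.2,361.6),(452.2,262.4),20),("lip",(390.2,336.8),(457.2,263.6),82),("stop",(369.5,363.4),(445.8,281.1),20),("rack",(353.4,371.6),(442,287.7),0)):
    print(n,tri("scene",a,"top",b),atz("scene",a,z)[:2],atz("top",b,z)[:2])
E
```

```text
grip [ 363.  -297.1   60. ] claw [ 359.8 -116.8   44. ] handle px(400,328) z85 [ 366.6 -297.2   85. ]
tote (array([ 527.9, -443.8,   17.5]), np.float64(2.7483814327191585)) [ 527.4 -446.4] [ 526.8 -442.4]
lip (array([ 524.6, -442. ,   83.7]), np.float64(7.305628026554773)) [ 529.4 -442.1] [ 521.7 -440.1]
stop (array([ 483.6, -427.4,   23.3]), np.float64(10.945343082065543)) [ 490.9 -427.2] [ 479.1 -424.9]
rack (array([ 460.4, -416.6,    6.1]), np.float64(4.205884395516715)) [ 462.5 -410.7] [ 462.1 -419.1]
```

```bash
cat >> h.py <<'E'
def R():
    w,x,y,z=state()["eef_rot"]
    from scipy.spatial.transform import Rotation as r
    return r.from_quat([x,y,z,w]).as_matrix()
def phi(): a=R()[:,0];return np.arctan2(a[1],a[0])
def delta(P): return R().T@(np.array(P,float)-state()["position"])/10
E
python3 - <<'E'
from h import *
np.set_printoptions(precision=3,suppress=True)
print(phi(),R(),state()["q"]);print(delta([363,-297,190]), ray("wrist",(320,240)))
E
```

```text
0.41280340589480713 [[ 0.916  0.401  0.   ]
 [ 0.401 -0.916 -0.   ]
 [-0.     0.    -1.   ]] [-1.368  0.158  1.597 -0.     1.386 -0.21 ]
[ 21.338 -15.734   4.133] (array([ 300.794, -496.33 ,  373.024]), array([-0.27 , -0.119, -0.955]))
```

Call:
apply_moves([
  {"linear": [5, -4, 1], "yaw": -0.15, "jaw": 8.5},
  {"linear": [9, -7, 2], "yaw": -0.3, "jaw": 8.5},
  {"linear": [13, -10, 3], "yaw": -0.45, "jaw": 8.5},
  {"linear": [17, -13, 3.5], "yaw": -0.6, "jaw": 8.5},
  {"linear": [20, -15, 3.8], "yaw": -0.75, "jaw": 8.5},
  {"linear": [21.3, -15.7, 4], "yaw": -0.9, "jaw": 8.5},
  {"linear": [21.3, -15.7, 4], "yaw": -1.05, "jaw": 8.5},
  {"linear": [21.3, -15.7, 4], "yaw": -1.17, "jaw": 8.5},
  {"linear": [21.3, -15.7, 4], "yaw": -1.17, "jaw": 8.5},
  {"linear": [21.3, -15.7, 4], "yaw": -1.17, "jaw": 8.5},
], squeeze=100)

```text
t: 1.7
position: [362.8, -297.5, 191.4]
eef_rot: [0.0, 0.704, 0.71, -0.0]
contact_force: [-0.9, -0.4, 0.3]
finger_gap: 85.3
gripper_force: 0.0
```

```bash
python3 - <<'E'
from h import *
np.set_printoptions(precision=1,suppress=True)
s=state();print(s["t"],s["position"],phi())
M=camera_model("wrist");cv2.imwrite("pics/w1.png",grab_frame("wrist")[:,:,::-1])
for t,z in(("hook_grip",60),("hook_claw",44),("tote_lip",82),("tote",20),("stop",20),("tin_rack",0)):
    r=finder.pinpoint("wrist",t);print(t,[(x["point"],round(x["p"],2),atz("wrist",x["point"],z,M)) for x in r[:2]])
print([proj("wrist",p,M) for p in((363,-297,60),(360,-120,44),(363,-297,85))])
for c,ts in(("scene",("hook_grip","hook_claw","tote","tote_lip","stop","tin_rack")),("top",("stop","tote_lip"))):
    grab_frame(c)
    for t in ts:
        r=finder.pinpoint(c,t);print(c,t,[(np.round(x["point"],1).tolist(),round(x["p"],2)) for x in r[:2]])
E
```

```text
1.7 [ 362.8 -297.5  191.4] 1.5797354573777824
hook_grip [([318.5, 230.6], 0.6, array([ 361.4, -298.3,   60. ]))]
hook_claw [([321.8, 13.5], 0.66, array([ 362.6, -129. ,   44. ]))]
tote_lip []
tote []
stop []
tin_rack [([407.7, 325.5], 0.68, array([ 455.9, -417.9,    0. ]))]
[array([320.6, 228.9]), array([318.5,   3.1]), array([320.7, 238.5])]
scene hook_grip [([284.1, 338.4], 0.94)]
scene hook_claw [([244.4, 305.1], 0.81), ([240.7, 254.6], 0.68)]
scene tote [([389.6, 359.4], 0.62)]
scene tote_lip [([389.6, 334.9], 0.88), ([238.8, 255.4], 0.42)]
scene stop [([369.4, 362.1], 0.87), ([209.2, 253.9], 0.34)]
scene tin_rack [([347.9, 374.4], 0.97), ([209.5, 255.2], 0.45)]
top stop [([443.2, 280.0], 0.63)]
top tote_lip [([456.5, 264.0], 0.82)]
```

View pics/w1.png

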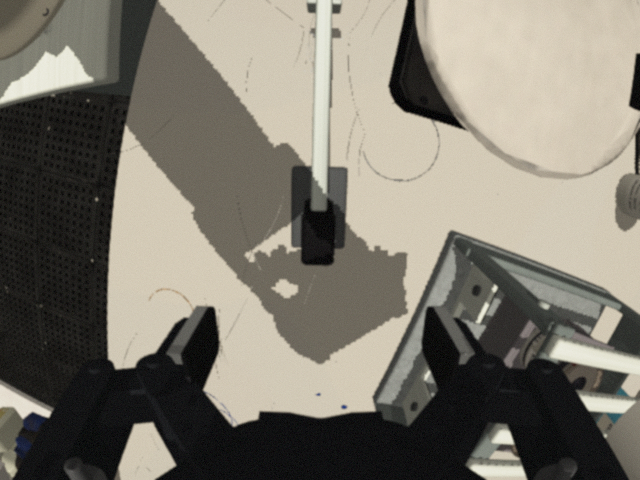

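The wrist view shows the hook handle at (318,230), with its shank running straight up the picture to the claw at about (322,8). The rack's left front corner is at (453,235). The gripper is centred over the handle to within 1–2 mm.

Call:
apply_moves([
  {"linear": [0, -0.1, 4], "yaw": 0.01, "jaw": 8.5},
  {"linear": [0, -0.1, 8], "yaw": 0.01, "jaw": 8.5},
  {"linear": [0, -0.1, 11.5], "yaw": 0.01, "jaw": 8.5},
  {"linear": [0, -0.1, 14], "yaw": 0.01, "jaw": 8.0},
  {"linear": [0, -0.1, 15], "yaw": 0.01, "jaw": 6.5},
  {"linear": [0, -0.1, 15], "yaw": 0.01, "jaw": 4.5},
  {"linear": [0, -0.1, 15], "yaw": 0.01, "jaw": 2.8},
  {"linear": [0, -0.1, 15], "yaw": 0.01, "jaw": 1.5},
  {"linear": [0, -0.1, 15], "yaw": 0.01, "jaw": 1.5},
  {"linear": [0, -0.1, 15], "yaw": 0.01, "jaw": 1.5},
  {"linear": [0, -0.1, 15], "yaw": 0.01, "jaw": 1.5},
], squeeze=110)

```text
t: 3.65
position: [362.7, -298.8, 43.1]
eef_rot: [0.002, 0.706, 0.708, -0.0]
contact_force: [-1.4, -0.2, 6.6]
finger_gap: 22.7
gripper_force: 108.0
```

```bash
python3 - <<'E'
from h import *
np.set_printoptions(precision=1,suppress=True)
# rack / stop / tote from detections (2nd set) 
print(state()["t"],phi())
for n,a,b,z in(("tote",(389.6,359.4),(452.2,262.4),20),("lip",(389.6,334.9),(456.5,264),82),("stop",(369.4,362.1),(443.2,280),20),("rack",(347.9,374.4),(442,287.7),0)):
    print(n,tri("scene",a,"top",b),atz("scene",a,z)[:2],atz("top",b,z)[:2])
im=cv2.imread("pics/top.png")[160:320,380:560];cv2.imwrite("pics/topc.png",cv2.resize(im,None,fx=4,fy=3.75,interpolation=cv2.INTER_CUBIC))
E
```

```text
3.65 1.5729063515743107
tote (array([ 528.4, -443. ,   22.7]), np.float64(4.19849250048751)) [ 532.3 -441.8] [ 526.8 -442.4]
lip (array([ 524. , -439.7,   87.2]), np.float64(8.416785535447968)) [ 532.2 -436.9] [ 520.7 -438.4]
stop (array([ 487. , -421.8,   20.7]), np.float64(12.361631373549523)) [ 493.1 -424.1] [ 482.  -418.4]
rack (array([ 455.3, -414.6,    0.5]), np.float64(16.085114978166096)) [ 448.3 -410.6] [ 462.1 -419.1]
```

View pics/topc.png

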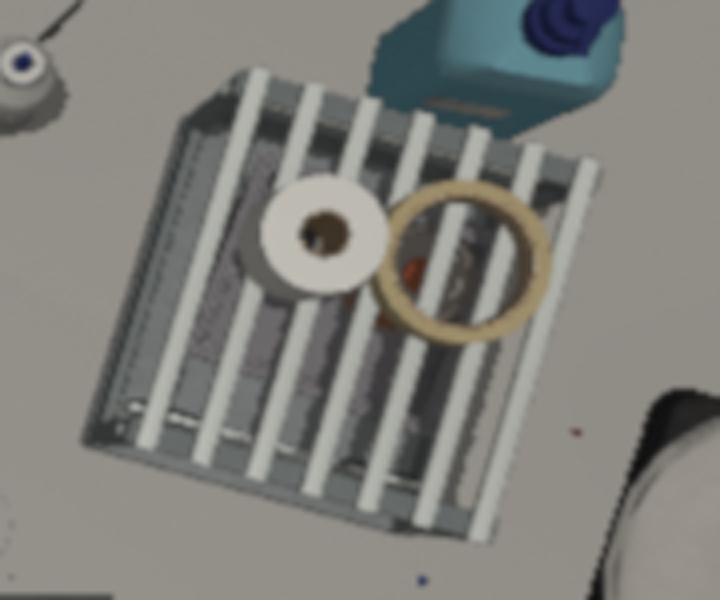

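The crop shows the roof slats clearly: the leftmost runs from (146,445) to (260,72) and the rightmost from (482,538) to (590,162), in crop pixels. The hook is gripped: opening 22.7 mm, pad force 108 N.

```bash
python3 - <<'E'
from h import *
np.set_printoptions(precision=1,suppress=True)
f=lambda p:(380+p[0]/4,160+p[1]/3.75)
L=[atz("top",f(p),197) for p in((146,445),(260,72),(482,538),(590,162))]
print(L)
for a,b in((0,1),(2,3)):
    d=L[b]-L[a];print(np.hypot(*d[:2]),np.arctan2(d[1],d[0]))
print("frontmid",(L[0]+L[2])/2,"backmid",(L[1]+L[3])/2)
d=L[2]-L[0];print("front edge dir",np.arctan2(d[1],d[0])+np.pi/2,np.hypot(*d[:2]))
print("corner",atz("top",f((85,443)),0))
E
```

```text
[array([ 485.5, -320.9,  197. ]), array([ 709.1, -389.7,  197. ]), array([ 428.8, -506.1,  197. ]), array([ 652.5, -573.2,  197. ])]
233.99207391718 -0.29820650955867134
233.5973744864872 -0.29129734919596534
frontmid [ 457.1 -413.5  197. ] backmid [ 680.8 -481.4  197. ]
front edge dir -0.2972089294435172 193.6392832118164
corner [ 487.8 -314.2    0. ]
```

Call:
apply_moves([
  {"linear": [0, 0, -1.5], "yaw": 0, "jaw": 1.5},
  {"linear": [0, 0, -4], "yaw": 0, "jaw": 1.5},
  {"linear": [-1, -2, -6], "yaw": 0.05, "jaw": 1.5},
  {"linear": [-2.5, -5, -7], "yaw": 0.15, "jaw": 1.5},
  {"linear": [-4, -8, -7], "yaw": 0.27, "jaw": 1.5},
  {"linear": [-5.3, -9.8, -7], "yaw": 0.4, "jaw": 1.5},
  {"linear": [-5.85, -10.7, -7], "yaw": 0.53, "jaw": 1.5},
  {"linear": [-5.85, -10.7, -7], "yaw": 0.66, "jaw": 1.5},
  {"linear": [-5.85, -10.7, -7], "yaw": 0.79, "jaw": 1.5},
  {"linear": [-5.85, -10.7, -7], "yaw": 0.92, "jaw": 1.5},
  {"linear": [-5.85, -10.7, -7], "yaw": 1.05, "jaw": 1.5},
  {"linear": [-5.85, -10.7, -7], "yaw": 1.18, "jaw": 1.5},
  {"linear": [-5.85, -10.7, -7], "yaw": 1.31, "jaw": 1.5},
  {"linear": [-5.85, -10.7, -7], "yaw": 1.44, "jaw": 1.5},
  {"linear": [-5.85, -10.7, -7], "yaw": 1.57, "jaw": 1.5},
  {"linear": [-5.85, -10.7, -7], "yaw": 1.69, "jaw": 1.5},
  {"linear": [-5.85, -10.7, -7], "yaw": 1.79, "jaw": 1.5},
  {"linear": [-5.85, -10.7, -7], "yaw": 1.85, "jaw": 1.5},
  {"linear": [-5.85, -10.7, -7], "yaw": 1.869, "jaw": 1.5},
  {"linear": [-5.85, -10.7, -7], "yaw": 1.869, "jaw": 1.5},
], squeeze=120)

```text
t: 5.65
position: [254.8, -355.9, 111.2]
eef_rot: [-0.0, 0.989, -0.147, -0.0]
contact_force: [0.3, -0.4, -2.4]
finger_gap: 22.6
gripper_force: 118.2
```

```bash
python3 - <<'E'
from h import *
np.set_printoptions(precision=1,suppress=True)
s=state();print(s["t"],s["position"],phi(),s["contact_force"],s["finger_gap"],s["gripper_force"])
z=s["position"][2]-43.1
M=camera_model("wrist");cv2.imwrite("pics/w2.png",grab_frame("wrist")[:,:,::-1])
for t,h in(("hook_grip",60+z),("hook_claw",44+z),("tote_lip",82),("tote",20),("stop",20),("tin_rack",0)):
    r=finder.pinpoint("wrist",t);print(t,[(np.round(x["point"],1),round(x["p"],2),atz("wrist",x["point"],h,M)) for x in r[:2]])
G=s["position"];u=np.array([np.cos(phi()),np.sin(phi()),0])
print("expected claw px",proj("wrist",G+175*u+[0,0,44-43.1],M))
E
```

```text
5.65 [ 254.8 -355.9  111.2] -0.2953958356084979 [ 0.3 -0.4 -2.4] 22.632939721106297 118.15420031547546
hook_grip [(array([321.2, 333.7]), 0.79, array([ 254.6, -356.8,  128.1]))]
hook_claw []
tote_lip []
tote []
stop []
tin_rack []
expected claw px [318.6 -97.6]
```

View pics/w2.png

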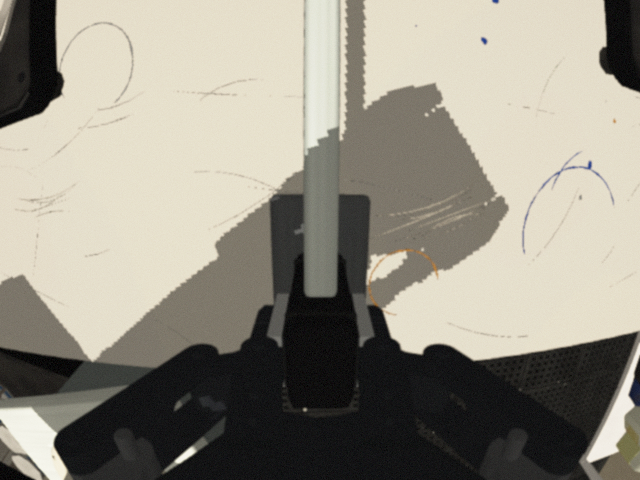

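The wrist view shows the hook square in the fingers: handle at (321,333), shank straight up column 320. The claw is outside the view.

```bash
python3 - <<'E'
from h import *
np.set_printoptions(precision=1,suppress=True)
s=state();G=s["position"];p=phi();u=np.array([np.cos(p),np.sin(p),0])
I=grab_frame("scene")
print("claw expected",proj("scene",G+175*u+[0,0,.9]),"lip exp",proj("scene",(527,-441,82)))
for t in("hook_claw","tote","tote_lip","stop","tin_rack"):
    r=finder.pinpoint("scene",t);print(t,[(np.round(x["point"],1),round(x["p"],2)) for x in r[:2]])
r0,c0=270,330-40
cv2.imwrite("pics/s2.png",cv2.resize(I[250:400,290:490,::-1],(800,600),interpolation=cv2.INTER_CUBIC))
E
```

```text
claw expected [336.9 336. ] lip exp [388.9 337. ]
hook_claw [(array([334.5, 335.6]), 0.64)]
tote [(array([390.5, 358.5]), 0.83)]
tote_lip [(array([388.7, 337.2]), 0.56)]
stop [(array([367.5, 361.3]), 0.87)]
tin_rack [(array([349.9, 374.6]), 0.58), (array([390.7, 336.7]), 0.31)]
```

View pics/s2.png

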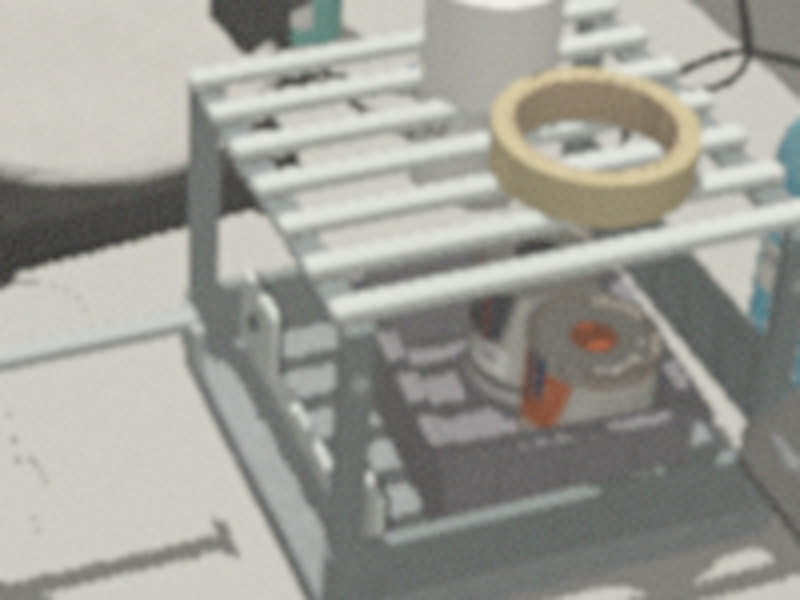

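The crop shows the tote in the rack: the front-right rim corner is at about (437,455) and the front rim runs up to about (370,330). The stop tabs are at (262,310) and (375,500).

```bash
python3 - <<'E'
from h import *
np.set_printoptions(precision=1,suppress=True)
f=lambda p:(290+p[0]/4,250+p[1]/4)
th=-.296;Rk=np.array([[np.cos(th),np.sin(th)],[-np.sin(th),np.cos(th)]])
rk=lambda P:Rk@(P[:2]-np.array([457,-413.5]))
for n,p,z in(("rimFR",(437,455),82),("rimFL",(370,330),82),("rimRR",(712,405),82),("tabLtopfar",(250,275),70),("tabLtopnear",(272,310),70),("tabRnear top",(380,475),70),("barR",(326,470),28),("barL",(290,405),28),("frontR floor",(432,515),20)):
    P=atz("scene",f(p),z);print(n,P[:2],rk(P))
for n,p,z in(("tote",(390.5,358.5),20),("lip",(388.7,337.2),82),("stop",(367.5,361.3),20),("tin_rack",(349.9,374.6),0)):
    print(n,rk(atz("scene",p,z)))
for n,p,z in(("tote",(452.2,262.4),20),("lip",(456.5,264),82),("stop",(445.8,281),20),("rack",(442,287.7),0)):
    print("top",n,rk(atz("top",p,z)))
E
```

```text
rimFR [ 492.5 -510.9] [ 62.3 -82.8]
rimFL [ 525.4 -423. ] [68.2 10.9]
rimRR [ 624.2 -561.2] [203.  -92.5]
tabLtopfar [ 512.1 -340.5] [31.4 85.9]
tabLtopnear [ 503.8 -370.3] [32.2 54.9]
tabRnear top [ 470.5 -496.4] [ 37.1 -75.3]
barR [ 481.1 -445.3] [ 32.3 -23.4]
barL [ 496.2 -397. ] [32.7 27.3]
frontR floor [ 509.6 -493.7] [ 73.7 -61.3]
tote [83.2 -3.2]
lip [74.2 -6.4]
stop [34.8  3.8]
tin_rack [-5.4 -1.6]
top tote [75.1 -7.3]
top lip [68.2 -5.2]
top stop [24.7 -4.4]
top rack [ 6.5 -3.9]
```

Call:
apply_moves([
  {"linear": [1.5, 0, 0], "yaw": 0, "jaw": 1.5},
  {"linear": [4, 0.1, 0], "yaw": 0, "jaw": 1.5},
  {"linear": [7, 0.1, 0], "yaw": 0, "jaw": 1.5},
  {"linear": [9.5, 0.1, 0], "yaw": 0, "jaw": 1.5},
  {"linear": [11.5, 0.1, 0], "yaw": 0, "jaw": 1.5},
  {"linear": [12.2, 0.1, 0], "yaw": 0, "jaw": 1.5},
  {"linear": [12.3, 0.1, 0], "yaw": 0, "jaw": 1.5},
  {"linear": [12.3, 0.1, 0], "yaw": 0, "jaw": 1.5},
])

```text
t: 7.1
position: [371.6, -392.7, 111.0]
eef_rot: [-0.0, 0.989, -0.148, -0.0]
contact_force: [-0.5, -0.5, -3.2]
finger_gap: 22.5
gripper_force: 118.2
```

```bash
python3 - <<'E'
from h import *
np.set_printoptions(precision=1,suppress=True)
s=state();G=s["position"];p=phi();u=np.array([np.cos(p),np.sin(p),0])
print(s["t"],G,p,s["contact_force"])
I=grab_frame("scene")
print("claw exp",proj("scene",G+175*u+[0,0,.9]))
for t in("hook_claw","tote_lip"):
    r=finder.pinpoint("scene",t);print(t,[(np.round(x["point"],1),round(x["p"],2)) for x in r[:2]])
cv2.imwrite("pics/s3.png",cv2.resize(I[280:400,310:470,::-1],(800,600),interpolation=cv2.INTER_CUBIC))
E
```

```text
7.1 [ 371.6 -392.7  111. ] -0.296184039607147 [-0.5 -0.5 -3.2]
claw exp [395.2 323.8]
hook_claw [(array([396. , 323.3]), 0.69), (array([435. , 289.6]), 0.59)]
tote_lip [(array([349.7, 375.6]), 0.67), (array([387.2, 338.5]), 0.63)]
```

View pics/s3.png

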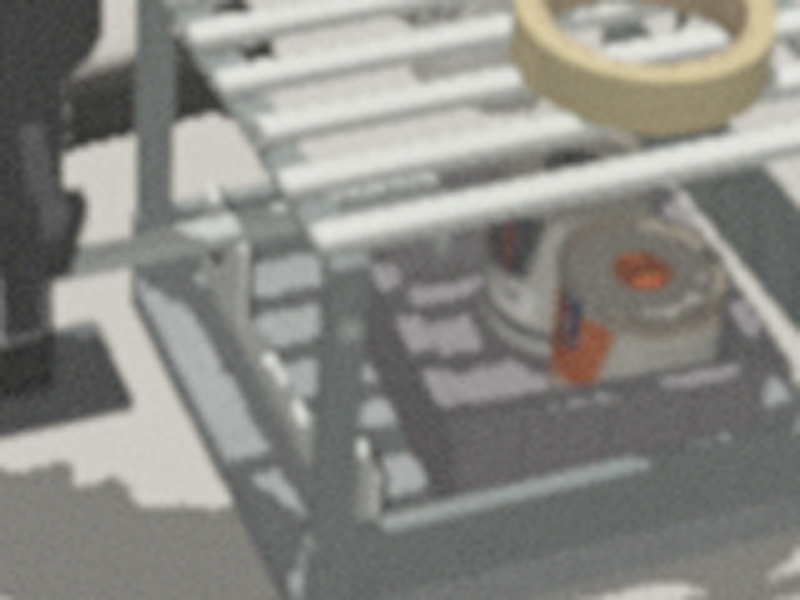

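The claw shows at about (440,235) in the crop, just beyond the tote's front rim (about (389,287) at mid-width). That agrees with kinematics, so I'm lowering.

Call:
apply_moves([
  {"linear": [0, 0, 0.8], "yaw": 0, "jaw": 1.5},
  {"linear": [0, 0, 1.7], "yaw": 0, "jaw": 1.5},
  {"linear": [0, 0, 2.5], "yaw": 0, "jaw": 1.5},
  {"linear": [0, 0, 3.1], "yaw": 0, "jaw": 1.5},
  {"linear": [0, 0, 3.5], "yaw": 0, "jaw": 1.5},
  {"linear": [0, 0, 3.7], "yaw": 0, "jaw": 1.5},
  {"linear": [0, 0, 3.7], "yaw": 0, "jaw": 1.5},
  {"linear": [0, 0, 3.7], "yaw": 0, "jaw": 1.5},
])

```text
t: 8.05
position: [372.4, -393.3, 74.6]
eef_rot: [0.0, 0.989, -0.148, 0.0]
contact_force: [-0.6, 0.1, -3.3]
finger_gap: 22.8
gripper_force: 118.2
```

```bash
python3 - <<'E'
from h import *
np.set_printoptions(precision=1,suppress=True)
s=state();G=s["position"];p=phi();u=np.array([np.cos(p),np.sin(p),0])
print(s["t"],G,p,s["contact_force"],s["contact_force"]@u if hasattr(s["contact_force"],"shape") else 0, s["ft_torque"])
E
```

```text
8.05 [ 372.4 -393.3   74.6] -0.29612310879934073 [-0.6  0.1 -3.3] -0.6342644833081881 [ 0.   0.  -0.1]
```

Call:
apply_moves([
  {"linear": [-0.3, 0, 0], "yaw": 0, "jaw": 1.5},
  {"linear": [-0.6, 0, 0], "yaw": 0, "jaw": 1.5},
  {"linear": [-0.8, 0, 0], "yaw": 0, "jaw": 1.5},
  {"linear": [-1.0, 0, 0], "yaw": 0, "jaw": 1.5},
  {"linear": [-1.2, 0, 0], "yaw": 0, "jaw": 1.5},
  {"linear": [-1.4, 0, 0], "yaw": 0, "jaw": 1.5},
  {"linear": [-1.6, 0, 0], "yaw": 0, "jaw": 1.5},
  {"linear": [-1.8, 0, 0], "yaw": 0, "jaw": 1.5},
  {"linear": [-2.0, 0, 0], "yaw": 0, "jaw": 1.5},
])

```text
t: 8.95
position: [353.2, -387.3, 74.5]
eef_rot: [0.0, 0.989, -0.148, 0.0]
contact_force: [3.0, -2.6, -4.3]
finger_gap: 23.0
gripper_force: 118.1
```

```bash
python3 - <<'E'
from h import *
np.set_printoptions(precision=1,suppress=True)
s=state();G=s["position"];p=phi();u=np.array([np.cos(p),np.sin(p),0])
print(s["t"],G,p,np.dot(s["contact_force"],u),s["contact_force"],s["ft_torque"])
E
```

```text
8.95 [ 353.2 -387.3   74.5] -0.29632827620348867 3.6272685867620647 [ 3.  -2.6 -4.3] [-0.2 -0.5 -0.1]
```

Call:
apply_moves([
  {"linear": [-0.2, 0, 0], "yaw": 0, "jaw": 1.5},
  {"linear": [-0.4, 0, 0], "yaw": 0, "jaw": 1.5},
  {"linear": [-0.6, 0, 0], "yaw": 0, "jaw": 1.5},
  {"linear": [-0.8, 0, 0], "yaw": 0, "jaw": 1.5},
  {"linear": [-1.0, 0, 0], "yaw": 0, "jaw": 1.5},
  {"linear": [-1.2, 0, 0], "yaw": 0, "jaw": 1.5},
  {"linear": [-1.4, 0, 0], "yaw": 0, "jaw": 1.5},
  {"linear": [-1.6, 0, 0], "yaw": 0, "jaw": 1.5},
  {"linear": [-1.75, 0, 0], "yaw": 0, "jaw": 1.5},
  {"linear": [-1.85, 0, 0], "yaw": 0, "jaw": 1.5},
  {"linear": [-1.9, 0, 0], "yaw": 0, "jaw": 1.5},
])

```text
t: 10.05
position: [334.9, -381.6, 74.3]
eef_rot: [0.0, 0.989, -0.148, 0.0]
contact_force: [4.0, -1.7, -3.1]
finger_gap: 23.1
gripper_force: 118.1
```

```bash
cat > f.py <<'E'
from h import *
np.set_printoptions(precision=1,suppress=True)
s=state();G=s["position"];p=phi();u=np.array([np.cos(p),np.sin(p),0])
print(s["t"],G,p,"pull",np.dot(s["contact_force"],u),s["contact_force"],s["ft_torque"])
E
cat > g.py <<'E'
exec(open("f.py").read())
I=grab_frame("scene")
for t in("hook_claw","tote","tote_lip","stop"):
    r=finder.pinpoint("scene",t);print(t,[(np.round(x["point"],1),round(x["p"],2)) for x in r[:2]])
cv2.imwrite("pics/%s.png"%int(s["t"]*100),cv2.resize(I[280:400,310:470,::-1],(800,600),interpolation=cv2.INTER_CUBIC))
E
python3 g.py; ls pics
```

```text
10.05 [ 334.9 -381.6   74.3] -0.29622025720597384 pull 4.288824336381682 [ 4.  -1.7 -3.1] [-0.3 -0.6 -0.1]
hook_claw [(array([377.1, 342.9]), 0.93)]
tote [(array([373.7, 362.2]), 0.6)]
tote_lip [(array([373.6, 337.9]), 0.78), (array([411.4, 268.5]), 0.53)]
stop [(array([368.9, 362.2]), 0.78), (array([366.3, 255.5]), 0.32)]
1005.png
s2.png
s3.png
scene.png
top.png
topc.png
w1.png
w2.png
```

Call:
apply_moves([
  {"linear": [-0.1, 0, 0], "yaw": 0, "jaw": 1.5},
  {"linear": [-0.2, 0, 0], "yaw": 0, "jaw": 1.5},
  {"linear": [-0.3, 0, 0], "yaw": 0, "jaw": 1.5},
  {"linear": [-0.4, 0, 0], "yaw": 0, "jaw": 1.5},
  {"linear": [-0.5, 0, 0], "yaw": 0, "jaw": 1.5},
  {"linear": [-0.6, 0, 0], "yaw": 0, "jaw": 1.5},
])

```text
t: 10.9
position: [329.2, -379.8, 74.3]
eef_rot: [-0.0, 0.989, -0.148, 0.0]
contact_force: [4.8, -1.9, -3.6]
finger_gap: 22.8
gripper_force: 118.1
```

```bash
python3 f.py
```

```text
10.9 [ 329.2 -379.8   74.3] -0.2960991551684617 pull 5.1792840679996965 [ 4.8 -1.9 -3.6] [-0.2 -0.7 -0.1]
```

Call:
apply_moves([
  {"linear": [-0.05, 0, 0], "yaw": 0, "jaw": 1.5},
  {"linear": [-0.1, 0, 0], "yaw": 0, "jaw": 1.5},
  {"linear": [-0.15, 0, 0], "yaw": 0, "jaw": 1.5},
  {"linear": [-0.2, 0, 0], "yaw": 0, "jaw": 1.5},
  {"linear": [-0.25, 0, 0], "yaw": 0, "jaw": 1.5},
])

```text
t: 11.4
position: [327.9, -379.5, 74.5]
eef_rot: [0.0, 0.989, -0.148, 0.001]
contact_force: [11.3, -4.6, -5.1]
finger_gap: 22.8
gripper_force: 117.9
```

```bash
python3 f.py
```

```text
11.4 [ 327.9 -379.5   74.5] -0.2963655127520608 pull 12.104308771342383 [11.3 -4.6 -5.1] [-0.4 -1.4  0. ]
```

```bash
python3 g.py; ls pics
```

```text
11.4 [ 327.9 -379.5   74.5] -0.2963655127520608 pull 12.104308771342383 [11.3 -4.6 -5.1] [-0.4 -1.4  0. ]
hook_claw [(array([372.8, 341.1]), 0.73), (array([412.5, 269.3]), 0.31)]
tote [(array([373.5, 362.8]), 0.79), (array([372.2, 342.5]), 0.42)]
tote_lip [(array([372.4, 341.7]), 0.64)]
stop [(array([371.7, 360.5]), 0.94)]
1005.png
1140.png
s2.png
s3.png
scene.png
top.png
topc.png
w1.png
w2.png
```

View pics/1140.png

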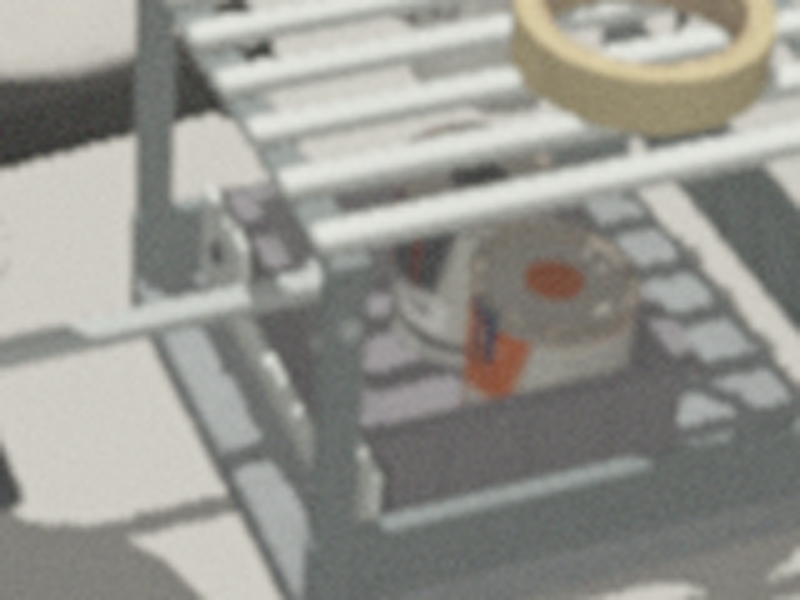

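The tote's front-right is at the right tab at (370,480). On the left, the rim at (240,200) is close to its tab, but squareness can't be judged by eye. I'll nudge in small steps.

Call:
apply_moves([
  {"linear": [-0.02, 0, 0], "yaw": 0, "jaw": 1.5},
  {"linear": [-0.03, 0, 0], "yaw": 0, "jaw": 1.5},
  {"linear": [-0.03, 0, 0], "yaw": 0, "jaw": 1.5},
])

```text
t: 11.95
position: [327.9, -379.5, 74.5]
eef_rot: [0.001, 0.989, -0.148, 0.002]
contact_force: [12.0, -3.8, -6.4]
finger_gap: 22.8
gripper_force: 117.9
```

```bash
python3 f.py; python3 - <<'E'
from h import *
np.set_printoptions(precision=1,suppress=True)
f=lambda p:(310+p[0]/5,280+p[1]/5)
th=-.296;Rk=np.array([[np.cos(th),np.sin(th)],[-np.sin(th),np.cos(th)]])
rk=lambda P:Rk@(P[:2]-np.array([457,-413.5]))
for p in((365,440),(690,385),(235,195)): print(rk(atz("scene",f(p),82)))
# edge profile: print rim line by max vertical gradient on dark->light top edge
I=cv2.imread("pics/1140.png",0)
for c in range(400,700,50):
    col=cv2.GaussianBlur(I,(9,9),0)[340:480,c].astype(int);print(c,340+np.argmin(np.gradient(col)),end=" ")
E
```

```text
11.95 [ 327.9 -379.5   74.5] -0.29628203191420716 pull 12.620612284983723 [12.  -3.8 -6.4] [-0.4 -1.4  0. ]
[ 28.8 -83.8]
[158.4 -94.9]
[34.6 68. ]
400 365 450 408 500 359 550 384 600 477 650 470
```

Call:
apply_moves([
  {"linear": [-0.02, 0, 0], "yaw": 0, "jaw": 1.5},
  {"linear": [-0.04, 0, 0], "yaw": 0, "jaw": 1.5},
  {"linear": [-0.04, 0, 0], "yaw": 0, "jaw": 1.5},
])

```text
t: 12.25
position: [327.9, -379.5, 74.5]
eef_rot: [0.001, 0.989, -0.148, 0.002]
contact_force: [13.2, -4.5, -7.6]
finger_gap: 22.7
gripper_force: 117.8
```

```bash
python3 f.py; python3 - <<'E'
from h import *
I=grab_frame("scene")[:,:,::-1];S=8;c0,r0=340,310
J=cv2.resize(I[r0:r0+75,c0:c0+100],(800,600),interpolation=cv2.INTER_CUBIC)
th=-.296
def w(x,y,z): return (457+x*np.cos(th)-y*np.sin(th),-413.5+x*np.sin(th)+y*np.cos(th),z)
for yaw,col in((0,(0,255,0)),(-.066,(0,0,255))):
    pts=[]
    x0=28 if yaw==0 else 28
    # rotate about the right front rim corner
    for x,y in((0,162),(0,0),(142,0)):
        X=x0+x*np.cos(yaw)-y*np.sin(yaw);Y=-84+x*np.sin(yaw)+y*np.cos(yaw)
        q=proj("scene",w(X,Y,82));pts.append(((q-[c0,r0])*S+S/2).astype(int))
    cv2.polylines(J,[np.array(pts)],False,col,1)
cv2.imwrite("pics/ov.png",J)
E
```

```text
12.25 [ 327.9 -379.5   74.5] -0.2963655994644795 pull 13.980771086617134 [13.2 -4.5 -7.6] [-0.5 -1.5  0. ]
```

View pics/ov.png

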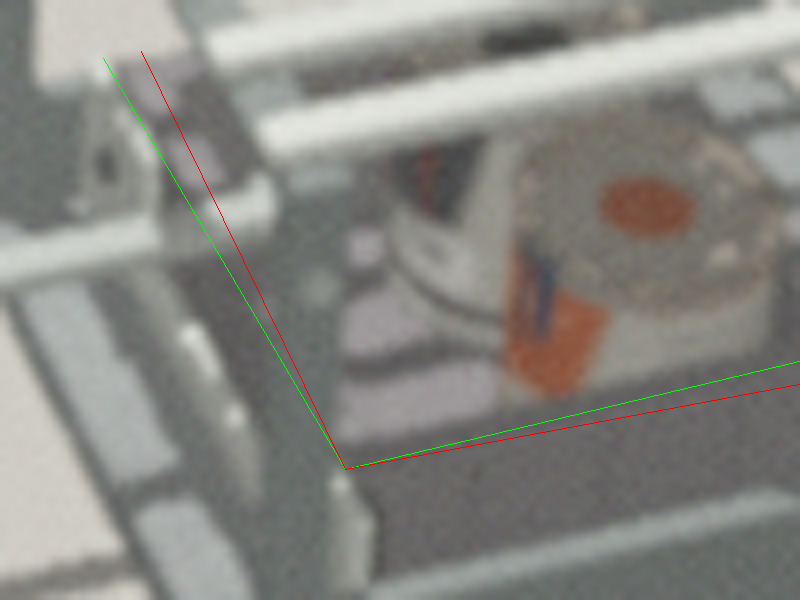

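The picture shows the tote's rim following the green (square) outline: at the left tab, (120,70)–(155,140), and along the right side. So it is square, and I'm raising the press to about 12 N.

Call:
apply_moves([
  {"linear": [-0.02, 0, 0], "yaw": 0, "jaw": 1.5},
  {"linear": [-0.04, 0, 0], "yaw": 0, "jaw": 1.5},
  {"linear": [-0.05, 0, 0], "yaw": 0, "jaw": 1.5},
  {"linear": [-0.05, 0, 0], "yaw": 0, "jaw": 1.5},
  {"linear": [-0.05, 0, 0], "yaw": 0, "jaw": 1.5},
])

```text
t: 12.8
position: [327.9, -379.5, 74.6]
eef_rot: [0.001, 0.989, -0.148, 0.003]
contact_force: [16.0, -4.3, -8.5]
finger_gap: 22.9
gripper_force: 117.7
```

```bash
python3 f.py
```

```text
12.8 [ 327.9 -379.5   74.6] -0.2963691936782839 pull 16.55803765014291 [16.  -4.3 -8.5] [-0.5 -1.8  0.1]
```

Call:
apply_moves([
  {"linear": [0, 0, 0], "yaw": 0, "jaw": 1.5},
  {"linear": [0, 0, 0], "yaw": 0, "jaw": 1.5},
  {"linear": [0, 0, 0], "yaw": 0, "jaw": 1.5},
  {"linear": [0, 0, 0], "yaw": 0, "jaw": 1.5},
  {"linear": [0, 0, 0], "yaw": 0, "jaw": 1.5},
  {"linear": [0.2, 0, 0], "yaw": 0, "jaw": 1.5},
  {"linear": [0.4, 0, 0], "yaw": 0, "jaw": 1.5},
  {"linear": [0.6, 0, 0], "yaw": 0, "jaw": 1.5},
  {"linear": [0.7, 0, 0], "yaw": 0, "jaw": 1.5},
  {"linear": [0.8, 0, 0], "yaw": 0, "jaw": 1.5},
  {"linear": [0.8, 0, 0], "yaw": 0, "jaw": 1.5},
])

```text
t: 13.9
position: [333.2, -381.1, 74.2]
eef_rot: [-0.0, 0.989, -0.148, -0.0]
contact_force: [0.3, -0.6, -3.0]
finger_gap: 22.9
gripper_force: 118.3
```

```bash
python3 f.py
```

```text
13.9 [ 333.2 -381.1   74.2] -0.2961841897019579 pull 0.47610913457972764 [ 0.3 -0.6 -3. ] [0.  0.1 0. ]
```

Call:
apply_moves([
  {"linear": [0, 0, -0.7], "yaw": 0, "jaw": 1.5},
  {"linear": [0, 0, -1.7], "yaw": 0, "jaw": 1.5},
  {"linear": [0, 0, -2.7], "yaw": 0, "jaw": 1.5},
  {"linear": [0, 0, -3.4], "yaw": 0, "jaw": 1.5},
  {"linear": [0, 0, -3.8], "yaw": 0, "jaw": 1.5},
  {"linear": [0, 0, -3.8], "yaw": 0, "jaw": 1.5},
  {"linear": [-1, 0, -3.8], "yaw": 0, "jaw": 1.5},
  {"linear": [-3, 0, -3.8], "yaw": 0, "jaw": 1.5},
  {"linear": [-5.5, 0, -3.8], "yaw": 0, "jaw": 1.5},
  {"linear": [-7.5, 0, -3.8], "yaw": 0, "jaw": 1.5},
  {"linear": [-8.5, 0, -3.8], "yaw": -0.05, "jaw": 1.5},
  {"linear": [-8.8, 0, -3.8], "yaw": -0.17, "jaw": 1.5},
  {"linear": [-8.8, 0, -3.8], "yaw": -0.3, "jaw": 1.5},
  {"linear": [-8.8, 0, -3.8], "yaw": -0.43, "jaw": 1.5},
  {"linear": [-8.8, 0, -3.8], "yaw": -0.56, "jaw": 1.5},
  {"linear": [-8.8, 0, -3.8], "yaw": -0.69, "jaw": 1.5},
  {"linear": [-8.8, 0, -3.8], "yaw": -0.82, "jaw": 1.5},
  {"linear": [-8.8, 0, -3.8], "yaw": -0.95, "jaw": 1.5},
  {"linear": [-8.8, 0, -3.8], "yaw": -1.05, "jaw": 1.5},
  {"linear": [-8.8, 0, -3.8], "yaw": -1.1, "jaw": 1.5},
])

```text
t: 15.9
position: [248.4, -354.7, 111.6]
eef_rot: [-0.001, 0.92, 0.393, -0.0]
contact_force: [0.1, 0.2, -3.7]
finger_gap: 22.5
gripper_force: 118.4
```

```bash
python3 f.py; python3 -c "
from h import *
print(delta([352,-300,46]),phi()-1.573)
I=grab_frame('scene')
for t in('tote','tote_lip','stop'):
    print(t,[(np.round(x['point'],1),round(x['p'],2)) for x in finder.pinpoint('scene',t)[:2]])"
```

```text
15.9 [ 248.4 -354.7  111.6] 0.8069142780258602 pull 0.2675637322537038 [ 0.1  0.2 -3.7] [-0. -0. -0.]
[11.1067692   3.70620851  6.56202898] -0.7660857219741397
tote [(array([372.1, 363.5]), 0.82)]
tote_lip [(array([373.8, 340.2]), 0.65)]
stop [(array([370.2, 360. ]), 0.8)]
```

Call:
apply_moves([
  {"linear": [0, 0, 0], "yaw": -0.1, "jaw": 1.5},
  {"linear": [0, 0, 0], "yaw": -0.23, "jaw": 1.5},
  {"linear": [0.5, 0.2, 0], "yaw": -0.36, "jaw": 1.5},
  {"linear": [2, 0.7, 0], "yaw": -0.49, "jaw": 1.5},
  {"linear": [4, 1.4, 0], "yaw": -0.6, "jaw": 1.5},
  {"linear": [6.5, 2.2, 0], "yaw": -0.7, "jaw": 1.5},
  {"linear": [9, 3, 0], "yaw": -0.75, "jaw": 1.5},
  {"linear": [10.5, 3.5, 0.5], "yaw": -0.77, "jaw": 1.5},
  {"linear": [11.1, 3.7, 2], "yaw": -0.77, "jaw": 1.5},
  {"linear": [11.1, 3.7, 3.8], "yaw": -0.77, "jaw": 1.5},
  {"linear": [11.1, 3.7, 5.3], "yaw": -0.77, "jaw": 1.5},
  {"linear": [11.1, 3.7, 6.2], "yaw": -0.77, "jaw": 1.5},
  {"linear": [11.1, 3.7, 6.5], "yaw": -0.77, "jaw": 1.5},
  {"linear": [11.1, 3.7, 6.6], "yaw": -0.77, "jaw": 1.5},
  {"linear": [11.1, 3.7, 6.7], "yaw": -0.77, "jaw": 1.5},
  {"linear": [11.1, 3.7, 6.7], "yaw": -0.77, "jaw": 1.5},
])

```text
t: 17.7
position: [353.1, -301.7, 45.9]
eef_rot: [0.001, 0.706, 0.708, -0.0]
contact_force: [-0.6, -0.3, -2.9]
finger_gap: 22.6
gripper_force: 118.5
```

```bash
python3 f.py
```

```text
17.7 [ 353.1 -301.7   45.9] 1.5735545377628508 pull -0.31523076441690573 [-0.6 -0.3 -2.9] [-0.1 -0.   0. ]
```

Still hanging free, so I'm easing it down to contact.

Call:
apply_moves([
  {"linear": [0, 0, 0.1], "yaw": 0, "jaw": 1.5},
  {"linear": [0, 0, 0.18], "yaw": 0, "jaw": 1.5},
  {"linear": [0, 0, 0.24], "yaw": 0, "jaw": 1.5},
  {"linear": [0, 0, 0.28], "yaw": 0, "jaw": 1.5},
  {"linear": [0, 0, 0.3], "yaw": 0, "jaw": 1.5},
  {"linear": [0, 0, 0.3], "yaw": 0, "jaw": 1.5},
])

```text
t: 18.3
position: [352.9, -301.4, 43.2]
eef_rot: [-0.0, 0.706, 0.708, -0.0]
contact_force: [-3.0, 3.1, 6.5]
finger_gap: 22.4
gripper_force: 119.6
```

```bash
python3 f.py
```

```text
18.3 [ 352.9 -301.4   43.2] 1.5739953670598898 pull 3.130089738018118 [-3.   3.1  6.5] [ 0.4  0.4 -0. ]
```

Standing on the worktop. Opening the jaws straight, then rising.

Call:
apply_moves([
  {"linear": [0, 0, 0], "yaw": 0, "jaw": 3.0},
  {"linear": [0, 0, 0], "yaw": 0, "jaw": 4.5},
  {"linear": [0, 0, 0], "yaw": 0, "jaw": 6.0},
  {"linear": [0, 0, 0], "yaw": 0, "jaw": 8.0},
  {"linear": [0, 0, 0], "yaw": 0, "jaw": 8.0},
  {"linear": [0, 0, 0], "yaw": 0, "jaw": 8.0},
  {"linear": [0, 0, 0], "yaw": 0, "jaw": 8.0},
  {"linear": [0, 0, -1.5], "yaw": 0, "jaw": 8.0},
  {"linear": [0, 0, -5], "yaw": 0, "jaw": 8.0},
  {"linear": [0, 0, -9], "yaw": 0, "jaw": 8.0},
  {"linear": [0, 0, -13], "yaw": 0, "jaw": 8.0},
  {"linear": [0, 0, -15], "yaw": 0, "jaw": 8.0},
  {"linear": [0, 0, -15], "yaw": 0, "jaw": 8.0},
  {"linear": [0, 0, -15], "yaw": 0, "jaw": 8.0},
])

```text
t: 19.7
position: [352.7, -301.0, 191.8]
eef_rot: [-0.0, 0.706, 0.708, 0.0]
contact_force: [0.4, 0.1, -0.8]
finger_gap: 80.4
gripper_force: 0.0
```

```bash
python3 f.py; python3 - <<'E'
from h import *
a=grab_frame("wrist");b=grab_frame("scene")
for t in('hook_claw','tote','tote_lip','stop'):
    print(t,[(np.round(x['point'],1),round(x['p'],2)) for x in finder.pinpoint('scene',t)[:2]])
L=cv2.resize(a,(400,300));S=cv2.resize(b[280:400,310:470],(400,300))
cv2.imwrite("pics/end.png",np.hstack([L,S])[:,:,::-1])
E
```

```text
19.7 [ 352.7 -301.   191.8] 1.5738177040726693 pull 0.1218325870834405 [ 0.4  0.1 -0.8] [ 0.  0. -0.]
hook_claw [(array([237.8, 301.7]), 0.62)]
tote [(array([372.5, 362.4]), 0.83), (array([412.6, 267.2]), 0.24)]
tote_lip [(array([367.9, 338.8]), 0.76), (array([410.8, 268. ]), 0.43)]
stop [(array([369.1, 363.4]), 0.95), (array([241.8, 306.2]), 0.28)]
```

View pics/end.png

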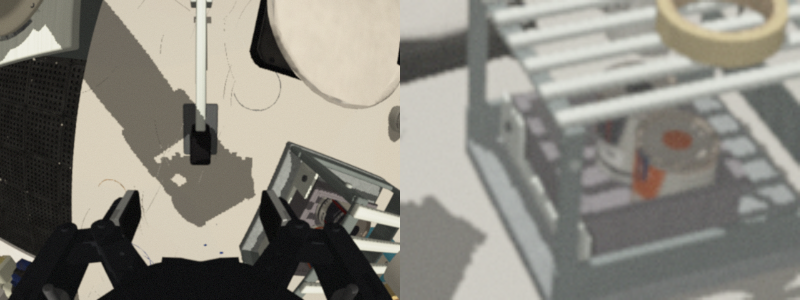

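The left half shows the hook upright on its foot at (202,140), clear of the rack. The right half shows the tote still against both stop tabs, at (512,125) and (582,235).

```bash
python3 -c "
from station import finish_job
print(finish_job())"
```

```text
the job is handed in; nothing more can be done
None
```

The job is handed in with no verdict shown: the tote looks square against both stop tabs after a pull of about 16.6 N (estimated 12 N or slightly more on the stop), and the hook stands upright on the worktop, clear of the rack.

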